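# Clear the tasting bench: sort bottles, stoppers and jar into their trays

### The arm

A 7-joint arm with a two-finger parallel gripper is mounted at the origin on the work surface. World frame = base frame: x ahead of the robot, y to its left, z up, the work surface at z = 0. Lengths are in m, angles in rad, forces in N, time in s.
With the tool pointing down it reaches from about 0.4 to 0.925 m from the base axis. Payload 5.6 kg.
Tool frame: the origin (TCP) lies on the front face of the gripper's body, between the roots of the fingers; the fingertips stand 73 mm ahead of it and the grasp point (between the pads) lies 54 mm ahead of it; y points along the fingers, z is the direction in which the jaws open and shut, and the axes are right-handed (so a half turn about y gives the same grasp; the last joint's range is limited). The gripper opens to 85 mm and grips with 20 to 120 N. Pads are 22 mm wide; open, the fingers measure 114 mm over their backs; the gripper's body (76 mm by 85 mm) begins 54 mm behind the grasp point. The pads swing forward as they close: fully open they stand 13 mm farther back than shut.
Start: joints at [-1.143, 0.468, -0.012, 1.603, 0.006, 1.071, -0.056], TCP at [0.295, 0.579, 0.304] pointing down, gripper open.
Joint ranges: [-2.53, 2.53], [-0.31, 2.02], [-1.57, 1.55], [0.28, 2.44], [-1.29, 4.43], [0.15, 1.84], [-2.92, 2.92]. Speed limits (rad/s): [2.57, 2.57, 3.14, 3.14, 3.14, 3.14, 3.14].

### API

Orientations are given as a unit quaternion [w, x, y, z].
In Python, from bench import arm gives the robot as it stands.
- The arm moves only by the shell command python3 -m inch 'ROWS' [OPENING] [FORCE]. ROWS is JSON, a list that holds one entry, the list of rows, each a list of 4 numbers: the shift along the tool's x, y, z in cm, then the turn about the tool's y in degrees. A call has 1 to 10 rows; each row shifts and turns the commanded pose from where the row before left it, along the tool's axes as they then stand; what a row does not reach is not made up. A row lasts 1/8 s, in which the tool goes at most 62.5 mm and 10.7 degrees, less where a joint would pass 70% of its speed; a pose out of reach is approached as far as the arm can. A call with a gripper value outside its range is refused whole. OPENING is the finger opening in cm, from 0 to 8.54, set as the call begins (- or left out, the last holds). The fingers move at their own pace and stop on an object; FORCE is the grip in N (left out, the last holds). Time passes only in rows, so rows that do not move let the fingers close. It gives the time, the measured TCP pose, the force and the opening at its end, in the units of the state.
- arm.read_state(): the state, without advancing time (a new reading comes with each control period).
- arm.snapshot(name): name is "scene" or "top" or "wrist"; returns a dict with "pixels" (420x560x3 uint8, blue, green, red), "fx", "fy", "cx", "cy" (pixels), "R" (3x3) and "t" (3): a world point X has camera coordinates R X + t; the wrist camera has in their place "hand_eye" (4x4, takes a point from camera to tool coordinates, whose origin is the TCP and whose axes are the tool frame's). Camera axes: x right, y down, z forward; pixel columns grow to the right and rows downward; lengths in m; the calibration is good to about 2 mm. A picture is of the moment at which its call begins: read the wrist's pose just before it. There is no depth.
- arm.job_done(): hands the job in, once; it reports no verdict.
Trained networks look in the newest picture that a camera, given by its name, has taken for a name from the list of things; names that differ only in an ending like _2 or _b are one class to them, and where a whole thing is asked for, a point or a joint stands for the part that bears it (a point fixed in the world has none). Each returns a list of dicts, best first, with "confidence" (0 to 1); they miss things now and then, are a little off and sometimes report something else, mostly with a low value. They report only what shows in the picture. A call takes as long as a camera call.
- arm.look_for(camera, thing): "rect" ([left, top, right, bottom] in pixels, round what is visible of it).
- arm.mark_of(camera, thing): "at" ([column, row] in pixels: a listed point, or the origin of a listed thing).
The state is a dict: "time": time; "joint_positions": joint angles; "qvel": joint speeds; "tau": joint torques, N m; "tcp_pos": TCP position; "ee_rot": TCP orientation; "ft_force": force on the tool from outside, world axes, zero at the start; "wrist_torque": the same for the moment, N m; "width": opening from 0.0 (shut) to 1.0 (fully open).
Only numpy, scipy, OpenCV 4.12 (cv2) and the standard library are available. Lean on these libraries where they do the work, as an engineer would, in place of code of your own. Each camera call takes 0.05 s, during which the arm holds its last target.

### The job

Clear up the tasting bench: put the two amber bottles in the green tray and the two cork stoppers in the wooden tray, one to a bay, and the white jar with the blue lid in the blue tray. Set each one down in its bay without dropping it, left standing upright on the tray's floor just as it stands now (the stoppers on their black heads, cork up), and leave the wine glass and the calculator where they are.

Things in the scene. Friction and masses are not known exactly. Their poses are not given: they have to be found in the camera images.
- bottle1: Small round amber-brown bottle with a white cap, rigid and closed: body 38 mm diameter and straight-sided from 0 to 52 mm height, then a shoulder, cap 24 mm diameter from 60 to 76 mm height, about 90 g. Loose and upright at the start. Origin: centre of its underside; z up. One of two alike.
- bottle2: Small round amber-brown bottle with a white cap, rigid and closed: body 38 mm diameter and straight-sided from 0 to 52 mm height, then a shoulder, cap 24 mm diameter from 60 to 76 mm height, about 90 g. Loose and upright at the start. Origin: centre of its underside; z up. One of two alike.
- stopper1: Bottle stopper standing on its head: black plastic head 34 mm diameter, 14 mm thick, below; cork shank 21 mm diameter on top of it, from 14 to 40 mm height; about 25 g. Loose and upright at the start. Origin: centre of the black head's flat face, on which it stands; z up, towards the cork. One of two alike.
- stopper2: Bottle stopper standing on its head: black plastic head 34 mm diameter, 14 mm thick, below; cork shank 21 mm diameter on top of it, from 14 to 40 mm height; about 25 g. Loose and upright at the start. Origin: centre of the black head's flat face, on which it stands; z up, towards the cork. One of two alike.
- jar: White round plastic jar with a blue lid, closed: 46 mm diameter, 62 mm high in all, lid (same diameter) the top 16 mm, about 120 g. Loose and upright at the start. Origin: centre of its underside; z up.
- bottle_tray: Green plastic tray with two bays, for the amber bottles. Fixed. Outside 68 mm along its x, 132 mm along its y, 20 mm high; walls 4 mm, floor 4 mm thick. A divider makes two square bays side by side along its y, each 60 x 60 mm inside, with centres at y = +32 and -32 mm, x = 0. Origin: centre of the tray's underside, on the table; z up. Its yaw varies by up to 0.25 rad.
- stopper_tray: Brown wooden tray (paler wood floor) with two bays, for the stoppers. Fixed. Outside 68 mm along its x, 132 mm along its y, 12 mm high; walls 4 mm, floor 4 mm thick. A divider makes two square bays side by side along its y, each 60 x 60 mm inside, with centres at y = +32 and -32 mm, x = 0. Origin: centre of the tray's underside, on the table; z up. Its yaw varies by up to 0.25 rad.
- jar_tray: Blue plastic tray with one bay, for the jar. Fixed. Outside 78 x 78 mm, 20 mm high; walls 4 mm, floor 4 mm thick; the bay is 70 x 70 mm inside, centred on the tray. Origin: centre of the tray's underside, on the table; z up. Its yaw varies by up to 0.25 rad.
- glass: Empty clear wine glass standing at the left (+y) of the work, 155 mm high, foot 64 mm and bowl 68 mm diameter. Not to be disturbed. Origin: centre of its underside; z up.
- calculator: Grey pocket calculator lying flat at the right (-y) of the work, 150 x 100 x 18 mm. Not to be disturbed. Origin: centre of its underside; z up.

How it is judged:
By the outcome, as a careful person would: the job done as asked, in the order asked, and still so for the second after the job is handed in, with the robot touching nothing.
It also fails if it takes over 109 s, if anything falls off the work surface, if the arm or the gripper's body presses on something with over 40 N, if the wrist force passes 120 N, or if a joint passes its speed limit or range.

## Working session

There is one attempt and no reset: what is moved stays moved. The work goes in short steps, Python scripts to look and compute and a shell command to move; the robot and the scene stay as the last step left them, time stands still between calls to the robot, and variables do not carry over. Pictures are saved under pics/ and viewed, and the job is handed in when it is done.

```bash
mkdir -p pics; ls; cat > h.py <<'E'
from bench import arm
import cv2, numpy as np
from scipy.spatial.transform import Rotation as Rn
def snap(n,f):
    s=arm.snapshot(n); cv2.imwrite('pics/'+f,s['pixels']); return s
def ray(s,px,z,pose=None):
    if 'R' in s: R=np.array(s['R']);t=np.array(s['t'])
    else:
        H=np.array(s['hand_eye']);p,q=pose
        T=np.eye(4);T[:3,:3]=Rn.from_quat(np.r_[q[1:],q[0]]).as_matrix();T[:3,3]=p
        W=np.linalg.inv(T@H);R=W[:3,:3];t=W[:3,3]
    d=R.T@np.array([(px[0]-s['cx'])/s['fx'],(px[1]-s['cy'])/s['fy'],1]);c=-R.T@t
    return c+d*(z-c[2])/d[2]
E
python3 - <<'E'
from h import *
st=arm.read_state();print(st)
for n in('top','scene'):
    s=snap(n,n+'0.png')
    if n=='top':print(s['R'],s['t'],s['fx'])
    for th in ['bottle1','stopper1','jar','bottle_tray','stopper_tray','jar_tray','glass','calculator']:
        for d in arm.mark_of(n,th)[:3]: 
            print(n,th,round(d['confidence'],2),np.round(d['at'],1),ray(s,d['at'],0).round(3))
        print([ (np.round(d['rect']).tolist(),round(d['confidence'],2)) for d in arm.look_for(n,th)[:3]])
E
```

```text
pics
{'time': 0.0, 'joint_positions': array([-1.14304778,  0.46839506, -0.01162665,  1.60364059,  0.00604086,
        1.07137856, -0.05628871]), 'qvel': array([-6.63824945e-04, -1.34675675e-03, -1.11207092e-03, -3.83373195e-04,
       -1.28070227e-03,  3.66485046e-06, -9.96754857e-04]), 'tau': array([-2.01023352e-05, -5.32388592e+01,  2.16537406e-02, -2.51295072e+01,
        1.14095959e-02,  7.87832279e-03,  1.19780469e-05]), 'tcp_pos': array([0.29466242, 0.57888914, 0.3029196 ]), 'ee_rot': array([-0.68698387,  0.68823328, -0.16500165,  0.16481071]), 'ft_force': array([1.00338756, 0.71958977, 0.45992812]), 'wrist_torque': array([-0.04310648,  0.0259469 , -0.00551563]), 'width': 0.9965259848224561}
[[-0.02130446 -0.99977161  0.0016878 ]
 [-0.99803483  0.02116789 -0.05897793]
 [ 0.05892874 -0.00294098 -0.99825786]] [0.0188792  0.51052437 1.19922205] 389.24079585129607
top bottle1 0.51 [350.  231.4] [ 0.442 -0.208  0.   ]
top bottle1 0.46 [212.8 229.8] [0.456 0.224 0.   ]
[([348.0, 220.0, 360.0, 233.0], 0.69), ([202.0, 228.0, 216.0, 236.0], 0.66)]
top stopper1 0.5 [316.3 234.8] [ 0.434 
[... 1162 characters left out ...]
282.0, 200.0], 0.46)]
scene jar 0.68 [252.4 212.2] [0.445 0.009 0.   ]
[([246.0, 194.0, 259.0, 216.0], 0.56)]
scene bottle_tray 0.87 [299.6 236. ] [ 0.617 -0.003  0.   ]
[([274.0, 216.0, 318.0, 254.0], 0.7)]
scene stopper_tray 0.97 [240.7 276.3] [ 0.602 -0.222  0.   ]
[([211.0, 251.0, 275.0, 304.0], 0.59), ([270.0, 189.0, 282.0, 200.0], 0.31)]
scene jar_tray 0.59 [340.7 204.9] [0.621 0.205 0.   ]
[([324.0, 187.0, 358.0, 212.0], 0.7), ([277.0, 218.0, 320.0, 251.0], 0.46)]
scene glass 0.7 [364.3 174.2] [0.582 0.43  0.   ]
[([355.0, 129.0, 380.0, 172.0], 0.83)]
scene calculator 0.77 [148.7 312.3] [ 0.529 -0.427  0.   ]
[([214.0, 253.0, 277.0, 302.0], 0.73), ([101.0, 286.0, 191.0, 340.0], 0.58)]
```

```bash
python3 - <<'E'
import cv2
a=cv2.imread('pics/top0.png')[150:270,90:460];cv2.imwrite('pics/top0c.png',cv2.resize(a,(800,260),interpolation=cv2.INTER_CUBIC))
a=cv2.imread('pics/scene0.png')[120:350,90:400];cv2.imwrite('pics/scene0c.png',cv2.resize(a,(800,593),interpolation=cv2.INTER_CUBIC))
E
```

```text
(no output)
```

View pics/top0c.png

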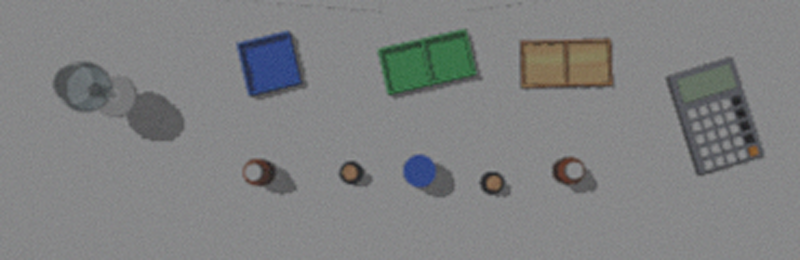

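View pics/scene0c.png

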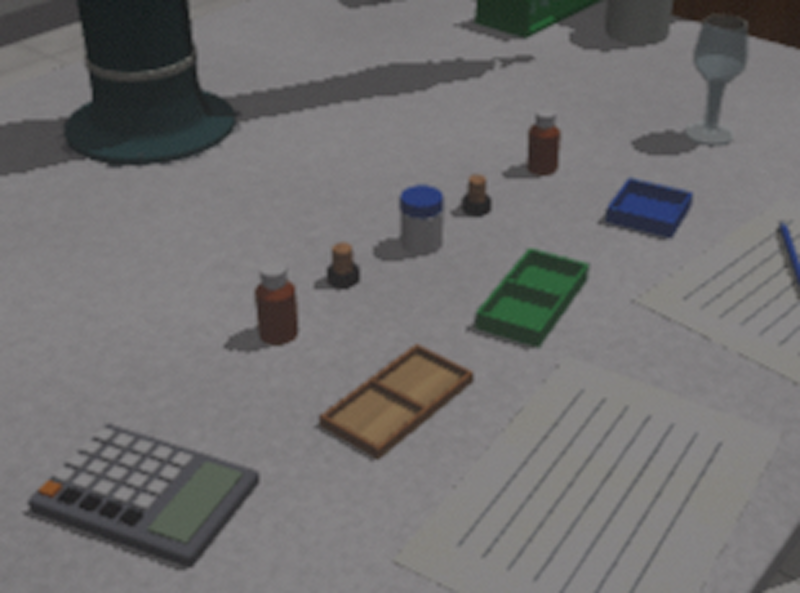

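```bash
cat >> h.py <<'E'
def st():
    s=arm.read_state();q=s['ee_rot'];M=Rn.from_quat(np.r_[q[1:],q[0]]).as_matrix();return s,M
def show():
    s,M=st();print('t',round(s['time'],2),'tcp',s['tcp_pos'].round(4),'w',round(s['width'],3),'F',s['ft_force'].round(1));print(M.round(3));return s,M
E
python3 - <<'E'
from h import *
s,M=show()
def d(p):return (M.T@(np.array(p)-s['tcp_pos'])*100).round(2)
print(d([.5,.1,.35]),d([.45,.235,.2]))
E
python3 - <<'E'
import sys;sys.path.insert(0,'.')
from h import *
s,M=st();w=snap('wrist','w0.png');print(w['hand_eye'],w['fx'])
E
```

```text
t 1.7 tcp [0.2949 0.5793 0.3039] w 0.996 F [ 0.   0.3 -0.3]
[[ 0.891  0.     0.454]
 [-0.454 -0.     0.891]
 [ 0.    -1.    -0.   ]]
[ 40.02  -4.61 -33.4 ] [ 29.44  10.39 -23.64]
[[-1.08215020e-03  9.65232920e-01  2.61389056e-01 -6.62950512e-02]
 [ 1.04287453e-03 -2.61387977e-01  9.65233256e-01 -7.14526785e-02]
 [ 9.99998871e-01  1.31712335e-03 -7.23755777e-04  1.67906893e-04]
 [ 0.00000000e+00  0.00000000e+00  0.00000000e+00  1.00000000e+00]] 324.77799760862393
```

```bash
python3 -m inch '[[[0,0,0,9],[0,0,0,9],[0,0,0,9],[0,0,0,9],[0,0,0,9],[0,0,0,9],[0,0,0,9]]]'
python3 - <<'E'
from h import *
s,M=show()
print((M.T@(np.array([.5,.08,.40])-s['tcp_pos'])*100).round(2))
E
```

```text
time: 2.62
tcp_pos: [0.2948, 0.5793, 0.3039]
ee_rot: [0.499, -0.499, 0.501, -0.501]
ft_force: [-0.0, -0.1, -0.7]
width: 1.0
t 2.62 tcp [0.2948 0.5793 0.3039] w 1.0 F [-0.  -0.1 -0.7]
[[-0.005  0.     1.   ]
 [-1.     0.    -0.005]
 [-0.    -1.     0.   ]]
[49.83 -9.61 20.75]
```

```bash
python3 -m inch '[[[5,-1,2,0],[5,-1,2,0],[5,-1,2,0],[5,-1,2,0],[5,-1,2,0],[5,-1,2,0],[5,-1,2,0],[5,-1,2,0],[5,-1,2,0],[5,-1,2.7,0]]]'
python3 -m inch '[[[0,0,0,0],[0,0,0,0]]]'
python3 - <<'E'
from h import *
s,M=show()
w=snap('wrist','w1.png');pose=(s['tcp_pos'],s['ee_rot'])
for th in ['bottle1','stopper1','jar','bottle_tray','stopper_tray','jar_tray']:
    for d in arm.mark_of('wrist',th)[:2]: 
        print(th,round(d['confidence'],2),np.round(d['at'],1),ray(w,d['at'],0,pose).round(4))
    print([ (np.round(d['rect']).tolist(),round(d['confidence'],2)) for d in arm.look_for('wrist',th)[:2]])
E
```

```text
time: 3.88
tcp_pos: [0.5023, 0.0778, 0.4047]
ee_rot: [0.501, -0.5, 0.5, -0.5]
ft_force: [0.1, -0.7, -0.8]
width: 1.0
time: 4.12
tcp_pos: [0.5018, 0.0798, 0.4038]
ee_rot: [0.5, -0.5, 0.5, -0.5]
ft_force: [-0.6, 0.1, 0.2]
width: 1.002
t 4.12 tcp [0.5018 0.0798 0.4038] w 1.002 F [-0.6  0.1  0.2]
[[ 0. -0.  1.]
 [-1.  0.  0.]
 [-0. -1. -0.]]
bottle1 0.89 [251.4 345.9] [ 0.4468 -0.2187  0.    ]
bottle1 0.66 [252.9  63.4] [0.4597 0.2255 0.    ]
[([240.0, 338.0, 268.0, 356.0], 0.67), ([235.0, 38.0, 263.0, 76.0], 0.66)]
stopper1 0.82 [254.6 159.4] [0.4592 0.097  0.    ]
stopper1 0.76 [245.4 286.2] [ 0.4399 -0.1062  0.    ]
[([237.0, 146.0, 262.0, 174.0], 0.91), ([231.0, 279.0, 253.0, 306.0], 0.77)]
jar 0.76 [251.9 225.9] [ 0.4528 -0.0041  0.    ]
[([230.0, 208.0, 268.0, 254.0], 0.65)]
bottle_tray 0.9 [356.2 232.7] [ 0.6134 -0.0148  0.    ]
[([328.0, 188.0, 384.0, 283.0], 0.78)]
stopper_tray 0.95 [346.5 345.4] [ 0.609  -0.2174  0.    ]
stopper_tray 0.3 [252.5 345.9] [ 0.4487 -0.2187  0.    ]
[([324.0, 313.0, 368.0, 368.0], 0.79)]
jar_tray 0.63 [368.9  71.5] [0.6168 0.2156 0.    ]
[([335.0, 29.0, 406.0, 106.0], 0.71)]
```

View pics/w1.png

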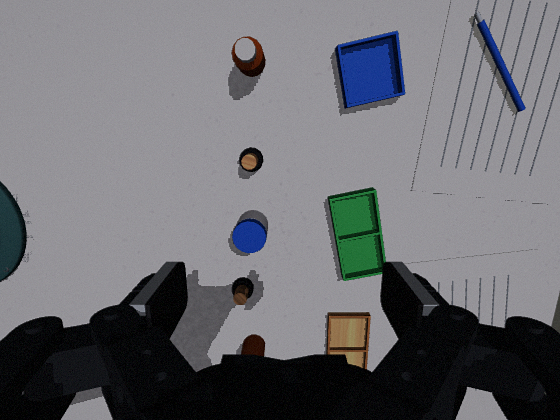

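```bash
cat > fit.py <<'E'
from h import *
import pickle
from scipy.optimize import minimize
s,M=st(); w=arm.snapshot('wrist'); t=arm.snapshot('top')
pickle.dump((s['tcp_pos'],s['ee_rot'],w,t),open('v1.pkl','wb'))
def RT(c,pose):
    if 'R' in c: return np.array(c['R']),np.array(c['t'])
    T=np.eye(4);q=pose[1];T[:3,:3]=Rn.from_quat(np.r_[q[1:],q[0]]).as_matrix();T[:3,3]=pose[0]
    W=np.linalg.inv(T@np.array(c['hand_eye']));return W[:3,:3],W[:3,3]
pose=(s['tcp_pos'],s['ee_rot'])
def proj(c,P):
    R,tt=RT(c,pose);X=P@R.T+tt;return np.c_[c['fx']*X[:,0]/X[:,2]+c['cx'],c['fy']*X[:,1]/X[:,2]+c['cy']]
def hullmask(c,P,sc=4):
    m=np.zeros((420,560),np.uint8);h=cv2.convexHull(proj(c,P).astype(np.float32))
    cv2.fillConvexPoly(m,np.round(h*16).astype(np.int32),255,cv2.LINE_AA,4);return m/255.
def masks(c):
    h=cv2.cvtColor(c['pixels'],cv2.COLOR_BGR2HSV)
    return {'jar_tray':cv2.inRange(h,(108,120,30),(128,255,255)),'bottle_tray':cv2.inRange(h,(50,100,25),(75,255,255)),'stopper_tray':cv2.inRange(h,(3,60,40),(25,255,255))}
def box(p,lx,ly,hz):
    g=np.array([[a*lx/2,b*ly/2,z] for a in(-1,1) for b in(-1,1) for z in(0,hz)]);k,q=np.cos(p[2]),np.sin(p[2])
    return np.c_[p[0]+k*g[:,0]-q*g[:,1],p[1]+q*g[:,0]+k*g[:,1],g[:,2]]
for n,lx,ly,hz,p0 in(('jar_tray',.078,.078,.02,(.615,.215,.15)),('bottle_tray',.068,.132,.02,(.614,-.014,.15)),('stopper_tray',.068,.132,.012,(.609,-.217,0))):
    for nm,c in(('wrist',w),('top',t)):
        if n=='stopper_tray' and nm=='wrist': continue
        m=masks(c)[n]/255.;best=None
        roi=cv2.dilate(hullmask(c,box(p0,lx*1.5,ly*1.4,hz)),np.ones((3,3)))>0
        m=m*roi; m=cv2.morphologyEx(m,cv2.MORPH_CLOSE,np.ones((5,5)))
        for y0 in(-.2,-.1,0,.1,.2):
            r=minimize(lambda v:np.abs(hullmask(c,box((v[0]/100,v[1]/100,v[2]/10),lx,ly,hz))-m).sum(),(p0[0]*100,p0[1]*100,y0*10),method='Nelder-Mead',options={'initial_simplex':[(p0[0]*100+a,p0[1]*100+b,y0*10+d) for a,b,d in((0,0,0),(1,0,0),(0,1,0),(0,0,1))]})
            if best is None or r.fun<best.fun:best=r
        print(n,nm,best.x/[100,100,10],best.fun,m.sum())
def ctr(c,lo,hi,win,z,nm):
    h=cv2.cvtColor(c['pixels'],cv2.COLOR_BGR2HSV);m=cv2.inRange(h,lo,hi);k=np.zeros_like(m);a,b,e,f=win;k[b:f,a:e]=m[b:f,a:e]
    n,l,stt,ce=cv2.connectedComponentsWithStats(k);i=1+np.argmax(stt[1:,4]);print(nm,ce[i].round(1),stt[i,4],ray(c,ce[i],z,pose).round(4))
ctr(w,(105,120,40),(130,255,255),(225,205,280,262),.062,'jar')
ctr(w,(0,0,130),(180,70,255),(228,34,262,60),.076,'botL cap')
ctr(w,(3,60,60),(25,255,255),(235,145,268,176),.04,'stopL')
ctr(w,(3,60,40),(25,255,255),(228,275,258,308),.04,'stopR')
E
python3 fit.py
python3 -c "
import cv2
a=cv2.imread('pics/w1.png')[20:320,200:420];cv2.imwrite('pics/w1c.png',cv2.resize(a,(440,600),interpolation=cv2.INTER_CUBIC))"
```

```text
jar_tray wrist [0.61514751 0.21425712 0.2149235 ] 226.42352941176472 4039.0
jar_tray top [0.63384596 0.17757718 0.7339089 ] 694.0274509803922 14.0
bottle_tray wrist [ 0.61292829 -0.01529356  0.21774887] 330.1372549019608 3965.0
bottle_tray top [ 0.61260867 -0.01212121  0.22169042] 162.5686274509804 864.0
stopper_tray top [ 0.60781014 -0.21581198  0.01202863] 115.37647058823529 900.0
jar [248.8 235.2] 936 [0.4551 0.0018 0.062 ]
botL cap [242.5  45. ] 596 [0.4555 0.2311 0.076 ]
stopL [248.5 160.9] 197 [0.4549 0.0986 0.04  ]
stopR [240.  297.2] 157 [ 0.4368 -0.1038  0.04  ]
```

View pics/w1c.png

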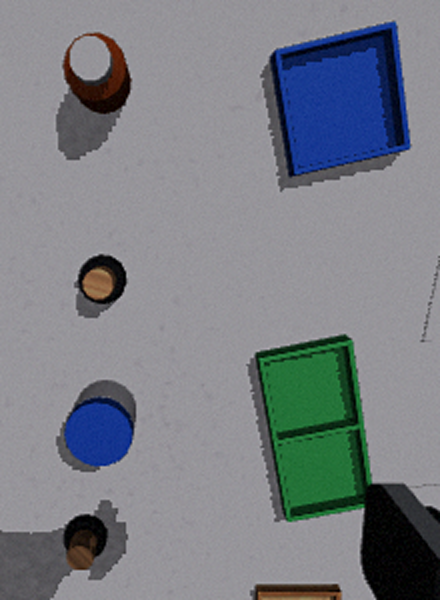

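```bash
python3 -m inch '[[[-3,4,-1,0],[-3,4,-1,0],[-3,4,-1,0],[-3,4,-1,0],[-2.6,4,-0.3,0],[0,0,0,0]]]' 6.5
cat > look.py <<'E'
import sys
from h import *
s,M=show();pose=(s['tcp_pos'],s['ee_rot'])
w=snap('wrist',sys.argv[1])
for th in sys.argv[2:]:
    for d in arm.mark_of('wrist',th)[:2]:
        print(th,round(d['confidence'],2),np.round(d['at'],1),ray(w,d['at'],0,pose).round(4))
E
python3 look.py w2.png bottle1
```

```text
time: 5.62
tcp_pos: [0.457, 0.2265, 0.2012]
ee_rot: [-0.499, 0.503, -0.499, 0.499]
ft_force: [0.6, -1.1, -0.3]
width: 0.761
t 5.62 tcp [0.457  0.2265 0.2012] w 0.761 F [ 0.6 -1.1 -0.3]
[[ 0.004 -0.005  1.   ]
 [-1.    -0.003  0.004]
 [ 0.003 -1.    -0.005]]
bottle1 0.55 [289.1 203.1] [0.4605 0.2265 0.    ]
```

View pics/w2.png

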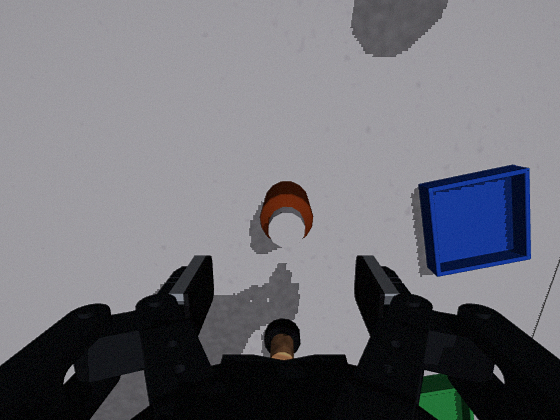

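```bash
python3 -c "
from h import *
s,M=st();w=arm.snapshot('wrist');print(ray(w,(287,229),.076,(s['tcp_pos'],s['ee_rot'])))"
python3 -m inch '[[[0,3,0.2,0],[0,3,0,0],[0,3,0,0],[0,1.9,0,0],[0,0,0,0]]]' 6.5 40
python3 -m inch '[[[0,0,0,0],[0,0,0,0],[0,0,0,0],[0,0,0,0]]]' 3.2 40
```

```text
[0.46160559 0.22572485 0.076     ]
time: 6.4
tcp_pos: [0.4617, 0.2243, 0.0954]
ee_rot: [-0.5, 0.5, -0.5, 0.501]
ft_force: [0.5, -0.2, 0.4]
width: 0.764
time: 6.9
tcp_pos: [0.4618, 0.2255, 0.0966]
ee_rot: [0.501, -0.499, 0.5, -0.5]
ft_force: [-1.1, -1.1, 5.5]
width: 0.432
```

```bash
python3 -m inch '[[[0,-2,0,0],[0,-3,0,0],[0,-3,0,0],[0,0,0,0]]]'
python3 - <<'E'
from h import *
s,M=show()
print((M.T@(np.array([.6065,.0165,.178])-s['tcp_pos'])*100).round(2))
E
```

```text
time: 7.4
tcp_pos: [0.4624, 0.2261, 0.1778]
ee_rot: [0.502, -0.498, 0.5, -0.5]
ft_force: [0.1, 0.8, -1.9]
width: 0.428
t 7.4 tcp [0.4624 0.2261 0.1778] w 0.428 F [ 0.1  0.8 -1.9]
[[ 0.     0.005  1.   ]
 [-1.     0.004  0.   ]
 [-0.004 -1.     0.005]]
[20.96 -0.03 14.4 ]
```

```bash
python3 -m inch '[[[3,0,2,0],[3,0,2,0],[3,0,2,0],[3,0,2,0],[3,0,2,0],[3,0,2,0],[3,0,2.4,0],[0,0,0,0],[0,0,0,0]]]'
python3 look.py w3.png bottle_tray bottle1
```

```text
time: 8.52
tcp_pos: [0.6043, 0.0159, 0.1741]
ee_rot: [0.5, -0.5, 0.5, -0.499]
ft_force: [-0.4, 0.1, -1.6]
width: 0.429
t 8.53 tcp [0.6043 0.0159 0.1741] w 0.429 F [-0.4  0.1 -1.6]
[[ 0.    -0.002  1.   ]
 [-1.     0.001  0.   ]
 [-0.001 -1.    -0.002]]
bottle_tray 0.68 [283.7 248.5] [ 0.6039 -0.0145  0.    ]
bottle1 0.8 [286.5 250. ] [ 0.6062 -0.0158  0.    ]
```

View pics/w3.png

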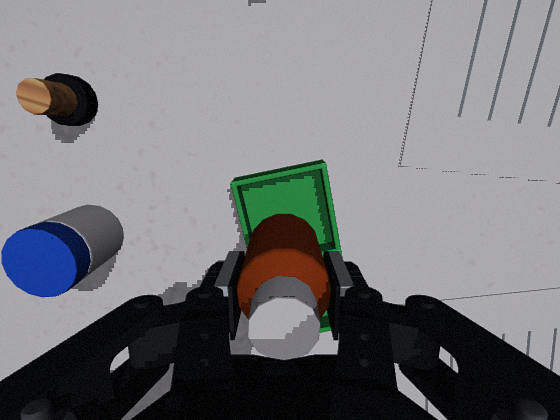

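```bash
python3 - <<'E'
from h import *
s,M=st();w=arm.snapshot('wrist');p=(s['tcp_pos'],s['ee_rot']);print(p[0])
a=ray(w,(233,181),.02,p);b=ray(w,(325,161),.02,p);d=ray(w,(341,250),.02,p)
print(a,b,d,np.linalg.norm(b-a)); u=(b-a)/np.linalg.norm(b-a);print(np.arctan2(u[1],u[0]))
v=np.array([-u[1],u[0],0]);c=(a+b)/2-.066*v;print('tray c',c,'bays',c+.032*v,c-.032*v)
E
```

```text
[0.60443485 0.01678753 0.17457599]
[0.56843818 0.04463557 0.02      ] [0.63257563 0.05882228 0.02      ] [ 0.64689401 -0.00692525  0.02      ] 0.06568771222602061
0.21768722032434257
tray c [ 0.61476105 -0.01271345  0.02      ] bays [0.60784995 0.01853134 0.02      ] [ 0.62167216 -0.04395823  0.02      ]
```

```bash
python3 -m inch '[[[0,2,0.3,0],[0,2,0,0],[0,2,0,0],[0,0.8,0,0],[0,0,0,0]]]'
python3 -m inch '[[[0,0.2,0,0],[0,0,0,0]]]'
```

```text
time: 9.35
tcp_pos: [0.6077, 0.0152, 0.1059]
ee_rot: [-0.5, 0.5, -0.5, 0.5]
ft_force: [0.1, -0.7, -1.5]
width: 0.433
time: 9.6
tcp_pos: [0.6084, 0.0154, 0.1054]
ee_rot: [0.5, -0.5, 0.5, -0.5]
ft_force: [0.6, 0.8, -0.6]
width: 0.428
```

```bash
cat > f.py <<'E'
from h import *
F=[]
for i in range(2):
    s=arm.read_state();F.append(np.r_[s['ft_force'],s['tcp_pos']])
print(np.round(F,4))
E
python3 f.py
python3 -m inch '[[[0,0.2,0,0],[0,0,0,0]]]'
python3 f.py
```

```text
[[ 0.6393  0.8385 -0.5842  0.6084  0.0154  0.1054]
 [ 0.6393  0.8385 -0.5842  0.6084  0.0154  0.1054]]
time: 9.85
tcp_pos: [0.6081, 0.0155, 0.103]
ee_rot: [0.5, -0.5, 0.5, -0.5]
ft_force: [0.0, 0.3, -1.1]
width: 0.429
[[ 0.0233  0.3254 -1.1178  0.6081  0.0155  0.103 ]
 [ 0.0233  0.3254 -1.1178  0.6081  0.0155  0.103 ]]
```

```bash
for i in 1; do python3 -m inch '[[[0,0.15,0,0],[0,0,0,0]]]'; done
python3 -m inch '[[[0,0.1,0,0],[0,0,0,0]]]'
```

```text
time: 10.1
tcp_pos: [0.608, 0.0154, 0.1013]
ee_rot: [-0.5, 0.5, -0.5, 0.5]
ft_force: [-0.4, 0.8, -1.3]
width: 0.426
time: 10.35
tcp_pos: [0.6082, 0.0153, 0.1007]
ee_rot: [0.5, -0.5, 0.5, -0.5]
ft_force: [-1.6, 0.0, 2.0]
width: 0.433
```

```bash
python3 -m inch '[[[0,0.1,0,0],[0,0,0,0]]]'
```

```text
time: 10.6
tcp_pos: [0.6082, 0.0153, 0.1006]
ee_rot: [0.5, -0.5, 0.5, -0.5]
ft_force: [-4.5, 0.6, 10.4]
width: 0.429
```

```bash
python3 -m inch '[[[0,0,0,0],[0,0,0,0],[0,0,0,0]]]' 6; python3 -m inch '[[[0,-3,0,0],[0,-3,0,0],[0,-3,0,0],[0,-2,0,0],[0,0,0,0]]]'; python3 look.py w4.png bottle2
```

```text
time: 10.98
tcp_pos: [0.608, 0.0154, 0.0992]
ee_rot: [-0.5, 0.5, -0.5, 0.5]
ft_force: [0.6, 0.2, 0.7]
width: 0.701
time: 11.6
tcp_pos: [0.6088, 0.0154, 0.2106]
ee_rot: [0.501, -0.499, 0.499, -0.5]
ft_force: [-0.3, -0.1, 0.4]
width: 0.705
t 11.6 tcp [0.6088 0.0154 0.2106] w 0.705 F [-0.3 -0.1  0.4]
[[ 0.     0.003  1.   ]
 [-1.     0.     0.   ]
 [-0.    -1.     0.003]]
bottle2 0.94 [133.1 410.3] [ 0.4475 -0.2155  0.    ]
bottle2 0.73 [286.6 202.4] [0.6118 0.0146 0.    ]
```

View pics/w4.png

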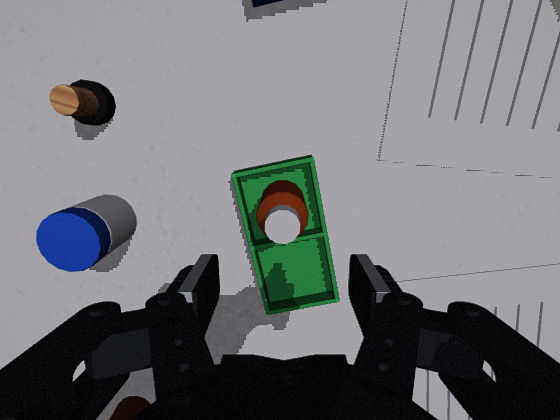

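```bash
python3 -m inch '[[[3.3,0,-2.3,0],[3.3,0,-2.3,0],[3.3,0,-2.3,0],[3.3,0,-2.3,0],[3.3,0,-2.3,0],[3.3,0,-2.3,0],[3.4,0,-2.3,0],[0,0,0,0],[0,0,0,0]]]' 6.5; python3 look.py w5.png bottle2
```

```text
time: 12.82
tcp_pos: [0.4471, -0.2161, 0.2086]
ee_rot: [0.5, -0.5, 0.5, -0.499]
ft_force: [0.7, -0.2, -0.5]
width: 0.76
t 12.82 tcp [ 0.4471 -0.2161  0.2086] w 0.76 F [ 0.7 -0.2 -0.5]
[[ 0.001 -0.001  1.   ]
 [-1.     0.001  0.001]
 [-0.001 -1.    -0.001]]
bottle2 0.81 [291.4 200.3] [ 0.4535 -0.2145  0.    ]
```

View pics/w5.png

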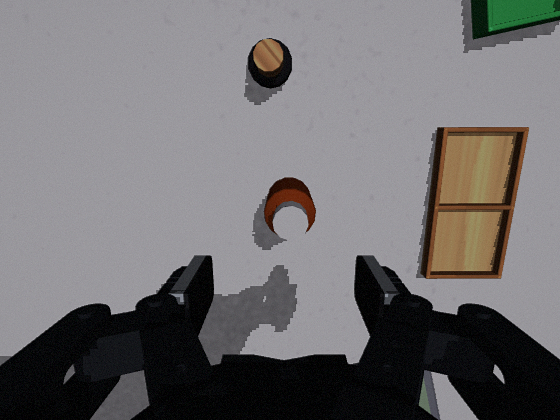

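```bash
python3 - <<'E'
from h import *
s,M=st();w=arm.snapshot('wrist');p=(s['tcp_pos'],s['ee_rot']);print(p[0])
print('cap',ray(w,(291,222),.076,p),'cork',ray(w,(268,54),.04,p),'head',ray(w,(270,63),.014,p))
for q in((438,128),(527,128),(502,278),(426,277)):print(ray(w,q,.012,p).round(4))
E
```

```text
[ 0.44764961 -0.2155421   0.20880845]
cap [ 0.45219018 -0.21107479  0.076     ] cork [ 0.43635101 -0.10324917  0.04      ] head [ 0.43660888 -0.10448393  0.014     ]
[ 0.5704 -0.1516  0.012 ]
[ 0.6414 -0.1513  0.012 ]
[ 0.645  -0.2826  0.012 ]
[ 0.5762 -0.2819  0.012 ]
```

```bash
python3 -m inch '[[[-0.3,3,0.5,0],[0,3,0,0],[0,3,0,0],[0,2.4,0,0],[0,0,0,0]]]' 6.5 40
python3 -m inch '[[[0,0,0,0],[0,0,0,0],[0,0,0,0]]]' 3.2 40
python3 -m inch '[[[0,-2,0,0],[0,-3,0,0],[0,-3,0,0],[0,0,0,0]]]'
python3 - <<'E'
from h import *
s,M=show()
print((M.T@(np.array([.621,-.0447,.178])-s['tcp_pos'])*100).round(2))
E
```

```text
time: 13.6
tcp_pos: [0.4515, -0.2125, 0.0938]
ee_rot: [-0.5, 0.501, -0.501, 0.498]
ft_force: [-0.2, -0.6, 0.3]
width: 0.76
time: 13.98
tcp_pos: [0.4528, -0.2137, 0.0965]
ee_rot: [0.501, -0.5, 0.499, -0.5]
ft_force: [-1.6, 1.1, 6.0]
width: 0.433
time: 14.48
tcp_pos: [0.4535, -0.2141, 0.1775]
ee_rot: [-0.501, 0.499, -0.498, 0.501]
ft_force: [-1.3, 0.6, -0.8]
width: 0.425
t 14.47 tcp [ 0.4535 -0.2141  0.1775] w 0.425 F [-1.3  0.6 -0.8]
[[ 0.001  0.005  1.   ]
 [-1.    -0.001  0.001]
 [ 0.001 -1.     0.005]]
[-16.93   0.02  16.76]
```

```bash
python3 -m inch '[[[-2.8,0,2.8,0],[-2.8,0,2.8,0],[-2.8,0,2.8,0],[-2.8,0,2.8,0],[-2.8,0,2.8,0],[-2.9,0,2.8,0],[0,0,0,0],[0,0,0,0]]]'; python3 look.py w6.png
```

```text
time: 15.48
tcp_pos: [0.6192, -0.045, 0.1742]
ee_rot: [-0.499, 0.501, -0.5, 0.5]
ft_force: [0.1, -0.4, -1.1]
width: 0.43
t 15.47 tcp [ 0.6192 -0.045   0.1742] w 0.43 F [ 0.1 -0.4 -1.1]
[[ 0.    -0.002  1.   ]
 [-1.    -0.001  0.   ]
 [ 0.001 -1.    -0.002]]
```

View pics/w6.png

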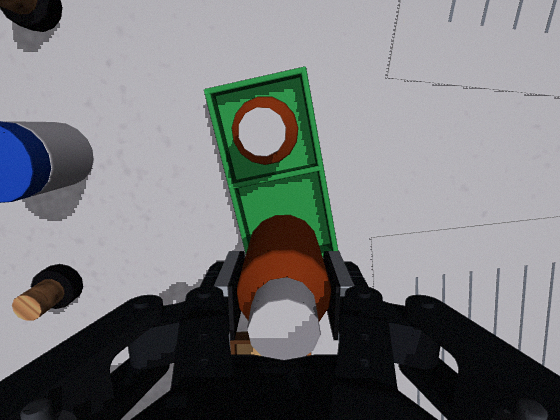

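```bash
python3 -m inch '[[[0,2,0.2,0],[0,2,0,0],[0,2,0,0],[0,1.0,0,0],[0,0,0,0]]]'
python3 -m inch '[[[0,0.15,0,0],[0,0,0,0]]]'
```

```text
time: 16.15
tcp_pos: [0.6216, -0.0447, 0.1042]
ee_rot: [-0.5, 0.501, -0.5, 0.5]
ft_force: [0.1, 0.5, -1.0]
width: 0.432
time: 16.4
tcp_pos: [0.6225, -0.0446, 0.1045]
ee_rot: [0.5, -0.5, 0.5, -0.5]
ft_force: [-0.4, 0.2, -0.7]
width: 0.429
```

```bash
python3 -m inch '[[[0,0.1,0,0],[0,0,0,0]]]'
```

```text
time: 16.65
tcp_pos: [0.6222, -0.0445, 0.1032]
ee_rot: [0.5, -0.5, 0.5, -0.5]
ft_force: [0.1, -0.0, -1.3]
width: 0.434
```

```bash
python3 -m inch '[[[0,0.15,0,0],[0,0,0,0]]]'
```

```text
time: 16.9
tcp_pos: [0.622, -0.0446, 0.1013]
ee_rot: [-0.5, 0.5, -0.5, 0.5]
ft_force: [-0.0, 0.2, -1.1]
width: 0.431
```

```bash
python3 -m inch '[[[0,0.1,0,0],[0,0,0,0]]]'
```

```text
time: 17.15
tcp_pos: [0.6222, -0.0446, 0.1006]
ee_rot: [0.5, -0.5, 0.5, -0.5]
ft_force: [-0.9, -0.0, 2.0]
width: 0.433
```

```bash
python3 -m inch '[[[0,0.05,0,0],[0,0,0,0],[0,0,0,0],[0,0,0,0]]]' 6; python3 -m inch '[[[0,-3,0,0],[0,-3,0,0],[0,-3,0,0],[0,-2,0,0],[0,0,0,0]]]'; python3 look.py w7.png
python3 -m inch '[[[1,0,-3.1,0],[1,0,-3.1,0],[1,0,-3.1,0],[1,0,-3.1,0],[1,0,-3.1,0],[0.9,0,-3.1,0],[0,0,0,0],[0,0,0,0]]]' 5;python3 look.py w8.png stopper1
```

```text
time: 17.65
tcp_pos: [0.6222, -0.0446, 0.0999]
ee_rot: [0.5, -0.5, 0.5, -0.5]
ft_force: [-0.5, -0.7, 0.3]
width: 0.706
time: 18.27
tcp_pos: [0.6228, -0.0446, 0.2113]
ee_rot: [0.501, -0.499, 0.499, -0.501]
ft_force: [0.0, -0.6, -0.8]
width: 0.704
t 18.27 tcp [ 0.6228 -0.0446  0.2113] w 0.704 F [ 0.  -0.6 -0.8]
[[ 0.001  0.003  1.   ]
 [-1.     0.     0.001]
 [-0.    -1.     0.003]]
time: 19.32
tcp_pos: [0.4364, -0.1034, 0.2094]
ee_rot: [-0.5, 0.5, -0.5, 0.5]
ft_force: [0.8, 0.3, 0.5]
width: 0.584
t 19.32 tcp [ 0.4364 -0.1034  0.2094] w 0.584 F [0.8 0.3 0.5]
[[ 0.001 -0.     1.   ]
 [-1.    -0.     0.001]
 [ 0.    -1.    -0.   ]]
stopper1 0.75 [280.3 201.9] [ 0.4332 -0.1037  0.    ]
stopper1 0.29 [508.5  50.7] [0.6133 0.0192 0.    ]
```

View pics/w7.png

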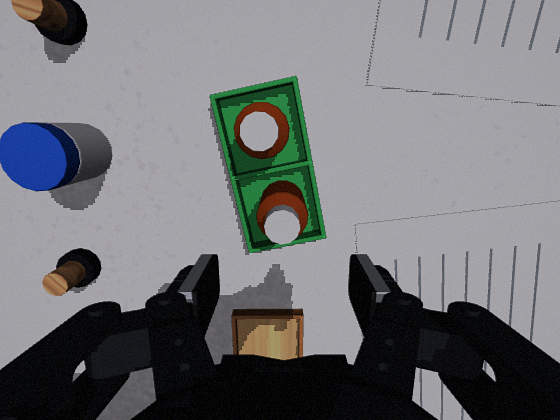

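View pics/w8.png

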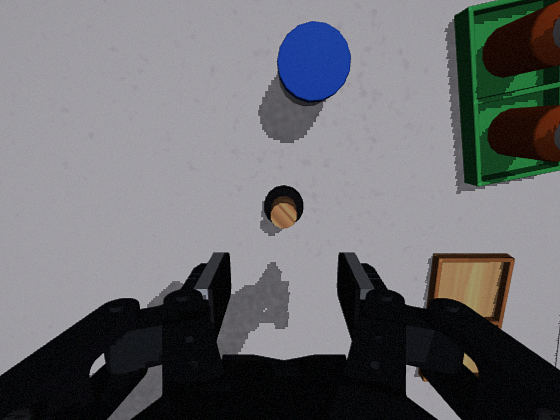

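```bash
python3 - <<'E'
from h import *
s,M=st();w=arm.snapshot('wrist');p=(s['tcp_pos'],s['ee_rot']);print(p[0])
print(ray(w,(284,215),.04,p),ray(w,(284,207),.014,p))
E
python3 -m inch '[[[0,3,0,0],[0,3,0,0],[0,3,0,0],[0,2.9,0,0],[0,0,0,0]]]' 5 30
python3 -m inch '[[[0,0,0,0],[0,0,0,0],[0,0,0,0],[0,0,0,0]]]' 1.5 30
```

```text
[ 0.43682993 -0.10337648  0.20955737]
[ 0.43689866 -0.10457668  0.04      ] [ 0.43691153 -0.10481803  0.014     ]
time: 20.1
tcp_pos: [0.4353, -0.1035, 0.0892]
ee_rot: [-0.499, 0.501, -0.501, 0.499]
ft_force: [-0.8, 0.3, 1.1]
width: 0.584
time: 20.6
tcp_pos: [0.437, -0.1038, 0.0919]
ee_rot: [0.501, -0.5, 0.499, -0.501]
ft_force: [-0.5, -0.7, 6.6]
width: 0.228
```

```bash
python3 -m inch '[[[0,-2,0,0],[0,-3,0,0],[0,-3,0,0],[0,0,0,0]]]'
python3 - <<'E'
from h import *
s,M=show()
print((M.T@(np.array([.609,-.249,.172])-s['tcp_pos'])*100).round(2))
E
```

```text
time: 21.1
tcp_pos: [0.4373, -0.1036, 0.1729]
ee_rot: [0.501, -0.499, 0.499, -0.501]
ft_force: [0.3, 0.3, 0.6]
width: 0.232
t 21.1 tcp [ 0.4373 -0.1036  0.1729] w 0.232 F [0.3 0.3 0.6]
[[ 0.001  0.005  1.   ]
 [-1.     0.     0.001]
 [-0.    -1.     0.005]]
[14.55  0.17 17.15]
```

```bash
python3 -m inch '[[[2.4,0,2.9,0],[2.4,0,2.9,0],[2.4,0,2.9,0],[2.4,0,2.9,0],[2.4,0,2.9,0],[2.5,0,2.8,0],[0,0,0,0],[0,0,0,0]]]'; python3 look.py w9.png
```

```text
time: 22.1
tcp_pos: [0.6082, -0.2479, 0.1695]
ee_rot: [0.5, -0.5, 0.501, -0.499]
ft_force: [0.2, 0.9, 0.3]
width: 0.236
t 22.1 tcp [ 0.6082 -0.2479  0.1695] w 0.236 F [0.2 0.9 0.3]
[[ 0.    -0.002  1.   ]
 [-1.     0.001  0.   ]
 [-0.001 -1.    -0.002]]
```

View pics/w9.png

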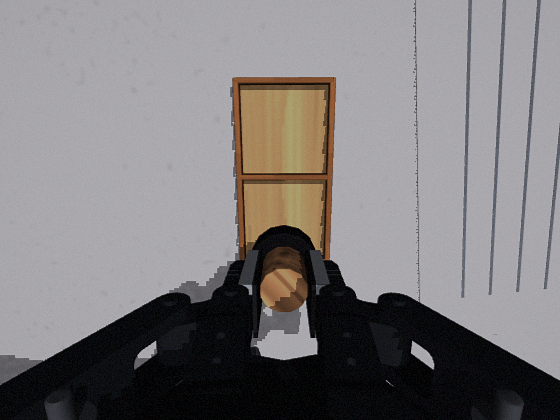

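```bash
python3 - <<'E'
from h import *
s,M=st();w=arm.snapshot('wrist');p=(s['tcp_pos'],s['ee_rot'])
a=ray(w,(233,78.5),.012,p);b=ray(w,(335,78),.012,p);e=ray(w,(285,177),.012,p)
print(p[0],a.round(4),b.round(4),'divider',e.round(4))
E
python3 -m inch '[[[0,2,0,0],[0,2,0,0],[0,2,0,0],[0,1.1,0,0],[0,0,0,0]]]'
```

```text
[ 0.60817768 -0.24765414  0.16984306] [ 0.5742 -0.1521  0.012 ] [ 0.6413 -0.1517  0.012 ] divider [ 0.6086 -0.2172  0.012 ]
time: 22.82
tcp_pos: [0.6085, -0.2485, 0.0984]
ee_rot: [0.5, -0.5, 0.501, -0.499]
ft_force: [-1.0, -0.2, -0.6]
width: 0.235
```

```bash
python3 -m inch '[[[0,0.15,0,0],[0,0,0,0]]]'
```

```text
time: 23.08
tcp_pos: [0.6096, -0.2488, 0.099]
ee_rot: [-0.5, 0.5, -0.5, 0.5]
ft_force: [-0.9, -0.7, 0.5]
width: 0.233
```

```bash
python3 -m inch '[[[0,0.15,0,0],[0,0,0,0]]]'
```

```text
time: 23.32
tcp_pos: [0.6093, -0.2486, 0.0971]
ee_rot: [0.5, -0.5, 0.5, -0.5]
ft_force: [-0.0, -0.3, -0.3]
width: 0.235
```

```bash
python3 -m inch '[[[0,0.1,0,0],[0,0,0,0]]]'
```

```text
time: 23.58
tcp_pos: [0.6093, -0.2487, 0.0961]
ee_rot: [0.5, -0.5, 0.5, -0.5]
ft_force: [-0.1, 1.1, 1.7]
width: 0.231
```

```bash
python3 -m inch '[[[0,0.1,0,0],[0,0,0,0]]]'
```

```text
time: 23.82
tcp_pos: [0.6093, -0.2487, 0.096]
ee_rot: [0.5, -0.5, 0.5, -0.5]
ft_force: [-2.7, 1.1, 7.3]
width: 0.231
```

```bash
python3 -m inch '[[[0,0,0,0],[0,0,0,0],[0,0,0,0]]]' 5; python3 -m inch '[[[0,-3,0,0],[0,-3,0,0],[0,-3,0,0],[0,-2.5,0,0],[0,0,0,0]]]'; python3 look.py w10.png
python3 -m inch '[[[-3.9,0,-1.7,0],[-3.9,0,-1.7,0],[-3.9,0,-1.7,0],[-3.9,0,-1.7,0],[-3.9,0,-1.7,0],[-3.9,0,-1.7,0],[-3.9,0,-1.7,0],[-3.9,0,-1.7,0],[-3.5,0,-1.8,0],[0,0,0,0]]]';python3 look.py w11.png stopper1
```

```text
time: 24.2
tcp_pos: [0.6091, -0.2486, 0.0946]
ee_rot: [-0.5, 0.5, -0.5, 0.5]
ft_force: [1.4, 0.6, -0.6]
width: 0.585
time: 24.82
tcp_pos: [0.6101, -0.2492, 0.2119]
ee_rot: [-0.501, 0.499, -0.499, 0.501]
ft_force: [-0.3, -0.4, -0.7]
width: 0.588
t 24.82 tcp [ 0.6101 -0.2492  0.2119] w 0.588 F [-0.3 -0.4 -0.7]
[[ 0.     0.004  1.   ]
 [-1.    -0.001  0.   ]
 [ 0.001 -1.     0.004]]
time: 26.12
tcp_pos: [0.453, 0.1009, 0.2086]
ee_rot: [-0.501, 0.502, -0.499, 0.498]
ft_force: [0.5, -1.2, -0.3]
width: 0.585
t 26.12 tcp [0.453  0.1009 0.2086] w 0.585 F [ 0.5 -1.2 -0.3]
[[ 0.006 -0.003  1.   ]
 [-1.    -0.     0.006]
 [ 0.    -1.    -0.003]]
stopper1 0.61 [289.5 205.8] [0.4574 0.0974 0.    ]
```

View pics/w10.png

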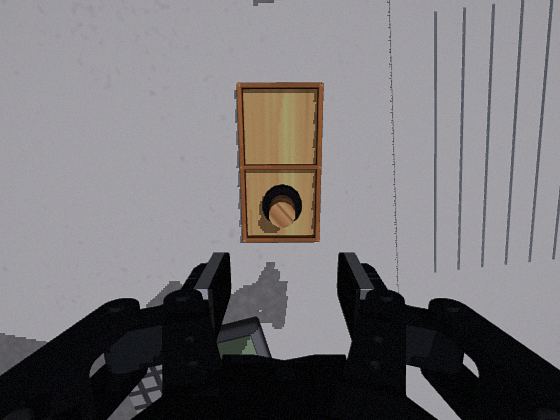

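View pics/w11.png

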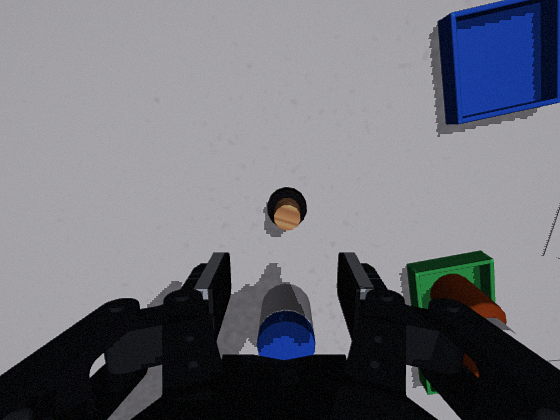

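```bash
python3 - <<'E'
from h import *
s,M=st();w=arm.snapshot('wrist');p=(s['tcp_pos'],s['ee_rot']);print(p[0])
print(ray(w,(287,217),.04,p),ray(w,(287.5,208),.014,p))
E
```

```text
[0.45471504 0.09813972 0.20918423]
[0.45695846 0.09536124 0.04      ] [0.45760242 0.09582474 0.014     ]
```

```bash

python3 -m inch '[[[0.15,3,0.25,0],[0,3,0,0],[0,3,0,0],[0,2.9,0,0],[0,0,0,0]]]' 5 30
python3 -m inch '[[[0,0,0,0],[0,0,0,0],[0,0,0,0],[0,0,0,0]]]' 1.5 30
python3 -m inch '[[[0,-2,0,0],[0,-3,0,0],[0,-3,0,0],[0,-2,0,0],[0,0,0,0]]]'
python3 - <<'E'
from h import *
s,M=show()
print((M.T@(np.array([.6075,-.1855,.19])-s['tcp_pos'])*100).round(2))
E
```

```text
time: 26.9
tcp_pos: [0.4567, 0.0949, 0.0891]
ee_rot: [0.498, -0.501, 0.501, -0.5]
ft_force: [0.6, 0.7, 0.7]
width: 0.584
time: 27.4
tcp_pos: [0.4584, 0.0968, 0.092]
ee_rot: [0.501, -0.499, 0.5, -0.5]
ft_force: [-0.2, -1.8, 6.8]
width: 0.229
time: 28.02
tcp_pos: [0.4583, 0.0974, 0.1923]
ee_rot: [0.502, -0.499, 0.499, -0.5]
ft_force: [-0.2, 0.3, -0.7]
width: 0.23
t 28.02 tcp [0.4583 0.0974 0.1923] w 0.23 F [-0.2  0.3 -0.7]
[[ 0.001  0.003  1.   ]
 [-1.     0.002  0.001]
 [-0.002 -1.     0.003]]
[28.31  0.23 14.9 ]
```

```bash
python3 -m inch '[[[3.6,0,1.9,0],[3.6,0,1.9,0],[3.6,0,1.9,0],[3.6,0,1.9,0],[3.6,0,1.9,0],[3.6,0,1.9,0],[3.6,0,1.9,0],[3.1,0,1.6,0],[0,0,0,0],[0,0,0,0]]]'; python3 look.py w12.png
```

```text
time: 29.28
tcp_pos: [0.6059, -0.1852, 0.1895]
ee_rot: [0.5, -0.5, 0.501, -0.499]
ft_force: [-0.3, 0.4, -0.1]
width: 0.23
t 29.27 tcp [ 0.6059 -0.1852  0.1895] w 0.23 F [-0.3  0.4 -0.1]
[[ 0.001 -0.002  1.   ]
 [-1.     0.001  0.001]
 [-0.001 -1.    -0.002]]
```

View pics/w12.png

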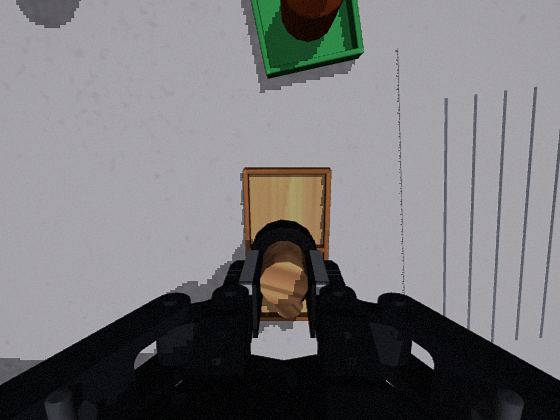

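```bash
python3 -m inch '[[[0,2.5,0.1,0],[0,2.5,0,0],[0,2.5,0,0],[0,1.6,0,0],[0,0,0,0],[0,0,0,0]]]'
```

```text
time: 30.08
tcp_pos: [0.6082, -0.1861, 0.1007]
ee_rot: [0.5, -0.5, 0.499, -0.5]
ft_force: [0.1, 0.4, -1.4]
width: 0.227
```

```bash
python3 -m inch '[[[0,0.15,0,0],[0,0,0,0]]]'
```

```text
time: 30.32
tcp_pos: [0.6079, -0.1861, 0.099]
ee_rot: [0.5, -0.5, 0.5, -0.5]
ft_force: [-0.1, 0.6, -0.5]
width: 0.231
```

```bash
python3 -m inch '[[[0,0.1,0,0],[0,0,0,0]]]'
```

```text
time: 30.58
tcp_pos: [0.6076, -0.1861, 0.0974]
ee_rot: [0.5, -0.5, 0.5, -0.5]
ft_force: [-0.1, 0.3, -0.3]
width: 0.231
```

```bash
python3 -m inch '[[[0,0.1,0,0],[0,0,0,0]]]'
```

```text
time: 30.82
tcp_pos: [0.6076, -0.1861, 0.0963]
ee_rot: [-0.5, 0.5, -0.5, 0.5]
ft_force: [-0.2, 0.1, -0.1]
width: 0.233
```

```bash
python3 -m inch '[[[0,0.1,0,0],[0,0,0,0]]]'
```

```text
time: 31.08
tcp_pos: [0.6077, -0.1862, 0.0961]
ee_rot: [0.5, -0.5, 0.5, -0.5]
ft_force: [-2.4, 0.7, 5.5]
width: 0.232
```

```bash
python3 -m inch '[[[0,0,0,0],[0,0,0,0],[0,0,0,0]]]' 5; python3 -m inch '[[[0,-3,0,0],[0,-3,0,0],[0,-3,0,0],[0,-2.5,0,0],[0,0,0,0]]]'; python3 look.py w13.png
python3 -m inch '[[[-3.2,0,-2.6,0],[-3.2,0,-2.6,0],[-3.2,0,-2.6,0],[-3.2,0,-2.6,0],[-3.2,0,-2.6,0],[-2.7,0,-2.3,0],[0,0,0,0],[0,0,0,0]]]' 7.5;python3 look.py w14.png jar
```

```text
time: 31.45
tcp_pos: [0.6076, -0.1861, 0.0952]
ee_rot: [-0.5, 0.5, -0.5, 0.5]
ft_force: [-0.3, 0.0, -0.7]
width: 0.584
time: 32.08
tcp_pos: [0.6087, -0.1865, 0.2124]
ee_rot: [-0.501, 0.499, -0.499, 0.501]
ft_force: [-0.2, -0.3, -0.7]
width: 0.59
t 32.08 tcp [ 0.6087 -0.1865  0.2124] w 0.59 F [-0.2 -0.3 -0.7]
[[ 0.     0.004  1.   ]
 [-1.    -0.001  0.   ]
 [ 0.001 -1.     0.004]]
time: 33.12
tcp_pos: [0.4547, 0.0006, 0.21]
ee_rot: [-0.5, 0.5, -0.5, 0.5]
ft_force: [0.5, -0.5, -0.8]
width: 0.882
t 33.12 tcp [0.4547 0.0006 0.21  ] w 0.882 F [ 0.5 -0.5 -0.8]
[[ 0.    -0.     1.   ]
 [-1.    -0.001  0.   ]
 [ 0.001 -1.    -0.   ]]
jar 0.7 [282.4 202. ] [ 0.4534 -0.      0.    ]
```

View pics/w13.png

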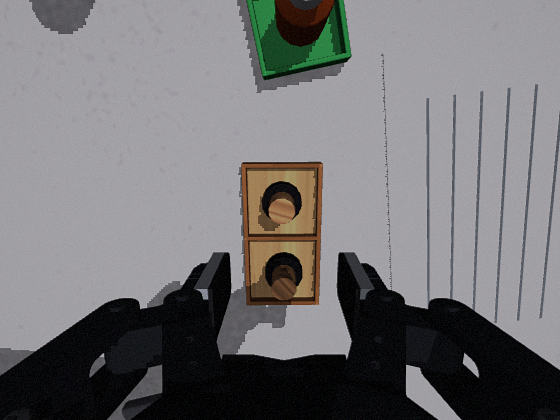

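View pics/w14.png

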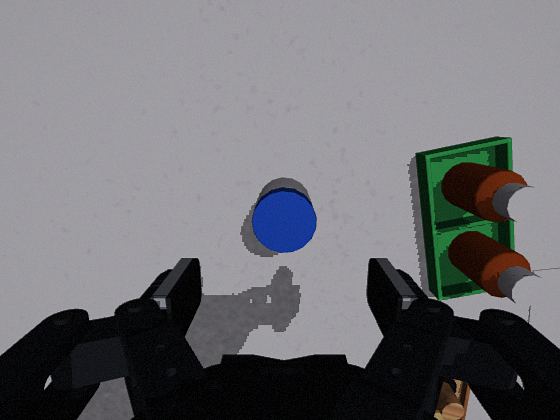

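```bash
python3 - <<'E'
from h import *
s,M=st();w=arm.snapshot('wrist');p=(s['tcp_pos'],s['ee_rot'])
print(p[0],ray(w,(284.3,220),.062,p))
E
python3 -m inch '[[[0,3,0,0],[0,3,0,0],[0,3,0,0],[0,2.4,0,0],[0,0,0,0]]]' 7.5 40
python3 -m inch '[[[0,0,0,0],[0,0,0,0],[0,0,0,0],[0,0,0,0]]]' 4 40
python3 -m inch '[[[0,-2,0,0],[0,-3,0,0],[0,-3,0,0],[0,-1,0,0],[0,0,0,0]]]'
python3 - <<'E'
from h import *
s,M=show()
print((M.T@(np.array([.615,.2145,.185])-s['tcp_pos'])*100).round(2))
E
```

```text
[ 4.55083028e-01 -1.63196547e-05  2.10140950e-01] [0.45538283 0.00107257 0.062     ]
time: 33.9
tcp_pos: [0.4539, -0.0001, 0.095]
ee_rot: [0.499, -0.501, 0.501, -0.5]
ft_force: [0.4, 0.0, 0.5]
width: 0.876
time: 34.4
tcp_pos: [0.4554, 0.0007, 0.0975]
ee_rot: [0.501, -0.499, 0.499, -0.5]
ft_force: [-1.0, -0.6, 7.3]
width: 0.53
time: 35.02
tcp_pos: [0.4547, 0.0012, 0.1867]
ee_rot: [0.501, -0.5, 0.5, -0.5]
ft_force: [-0.3, 0.2, -1.7]
width: 0.527
t 35.02 tcp [0.4547 0.0012 0.1867] w 0.527 F [-0.3  0.2 -1.7]
[[ 0.001  0.001  1.   ]
 [-1.     0.001  0.001]
 [-0.001 -1.     0.001]]
[-21.31   0.2   16.05]
```

```bash
python3 -m inch '[[[-2.7,0,2,0],[-2.7,0,2,0],[-2.7,0,2,0],[-2.7,0,2,0],[-2.7,0,2,0],[-2.7,0,2,0],[-2.7,0,2,0],[-2.4,0,2,0],[0,0,0,0],[0,0,0,0]]]'; python3 look.py w15.png jar_tray
```

```text
time: 36.28
tcp_pos: [0.6136, 0.2128, 0.1847]
ee_rot: [-0.499, 0.501, -0.5, 0.5]
ft_force: [-0.9, -0.8, -0.7]
width: 0.527
t 36.27 tcp [0.6136 0.2128 0.1847] w 0.527 F [-0.9 -0.8 -0.7]
[[-0.    -0.003  1.   ]
 [-1.    -0.002 -0.   ]
 [ 0.002 -1.    -0.003]]
jar_tray 0.68 [285.7 208.9] [0.6145 0.2123 0.    ]
```

View pics/w15.png

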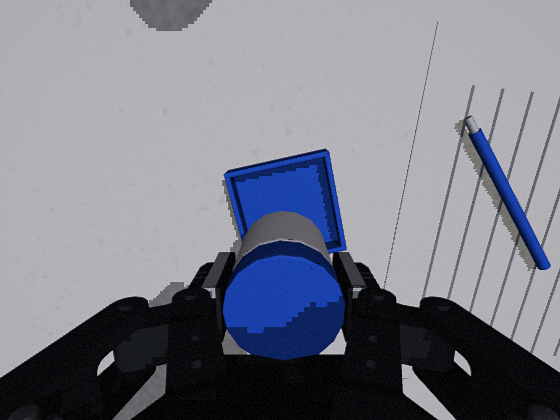

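```bash
python3 - <<'E'
from h import *
s,M=st();w=arm.snapshot('wrist');p=(s['tcp_pos'],s['ee_rot'])
a=ray(w,(224.5,174),.02,p);b=ray(w,(328,151),.02,p);d=ray(w,(345,248),.02,p)
print(p[0],a,b,d,np.linalg.norm(b-a),np.linalg.norm(d-b),(a+d)/2)
E
python3 -m inch '[[[0,2.5,0,0],[0,2.5,0,0],[0,2,0,0],[0,1,0,0],[0,0,0,0],[0,0,0,0]]]'
```

```text
[0.61383538 0.21246476 0.18560301] [0.57004126 0.24346345 0.02      ] [0.64528043 0.26008051 0.02      ] [0.66119338 0.18558521 0.02      ] 0.07705232251906825 0.07617592474065375 [0.61561732 0.21452433 0.02      ]
time: 37.17
tcp_pos: [0.6151, 0.2139, 0.1072]
ee_rot: [0.501, -0.5, 0.5, -0.5]
ft_force: [0.5, -0.6, -1.0]
width: 0.533
```

Tray centre is confirmed at (0.6155, 0.2145). The floor should be met at about 0.1015.

```bash
python3 -m inch '[[[0,0.3,0,0],[0,0,0,0]]]'
```

```text
time: 37.42
tcp_pos: [0.6145, 0.214, 0.1036]
ee_rot: [0.5, -0.5, 0.5, -0.5]
ft_force: [-0.3, -0.1, -1.8]
width: 0.527
```

```bash
python3 -m inch '[[[0,0.15,0,0],[0,0,0,0]]]'
```

```text
time: 37.67
tcp_pos: [0.6144, 0.2139, 0.1018]
ee_rot: [-0.5, 0.5, -0.5, 0.5]
ft_force: [-0.1, 0.3, -1.1]
width: 0.529
```

```bash
python3 -m inch '[[[0,0.1,0,0],[0,0,0,0]]]'
```

```text
time: 37.92
tcp_pos: [0.6146, 0.2139, 0.1016]
ee_rot: [0.5, -0.5, 0.5, -0.5]
ft_force: [-2.4, -0.7, 5.6]
width: 0.53
```

Contact. I'll release, rise, and move back to look at everything.

```bash
python3 -m inch '[[[0,0,0,0],[0,0,0,0],[0,0,0,0]]]' 7; python3 -m inch '[[[0,-3,0,0],[0,-3,0,0],[0,-3,0,0],[0,-3,0,0],[0,-3,0,0],[0,-3,0,0],[0,-3,0,0],[0,-3,0,0],[0,0,0,0],[0,0,0,0]]]'
python3 -m inch '[[[4,0,-1,0],[4,0,-1,0],[4,0,-1,0],[2,0,-1,0],[0,0,0,0],[0,0,0,0]]]'; python3 look.py w16.png jar bottle1 stopper1
python3 -c "
from h import *
s=snap('top','top1.png');s=snap('scene','scene1.png')
a=cv2.imread('pics/scene1.png')[120:350,90:400];cv2.imwrite('pics/scene1c.png',cv2.resize(a,(800,593),interpolation=cv2.INTER_CUBIC))
for n in('glass','calculator'): print(n,arm.mark_of('scene',n)[:1])"
```

```text
time: 38.3
tcp_pos: [0.6145, 0.2139, 0.1007]
ee_rot: [-0.5, 0.5, -0.5, 0.5]
ft_force: [-0.9, -0.7, 0.4]
width: 0.826
time: 39.55
tcp_pos: [0.6141, 0.2139, 0.34]
ee_rot: [-0.5, 0.5, -0.5, 0.5]
ft_force: [-0.0, -0.5, -0.4]
width: 0.824
time: 40.3
tcp_pos: [0.5748, 0.076, 0.3406]
ee_rot: [0.501, -0.501, 0.499, -0.499]
ft_force: [-0.8, 1.0, 0.5]
width: 0.818
t 40.3 tcp [0.5748 0.076  0.3406] w 0.818 F [-0.8  1.   0.5]
[[ 0.003 -0.     1.   ]
 [-1.     0.001  0.003]
 [-0.001 -1.    -0.   ]]
jar 0.88 [318.8  59.4] [0.6149 0.2157 0.    ]
bottle1 0.82 [313.6 223.4] [0.6145 0.0159 0.    ]
bottle1 0.81 [317.1 270.1] [ 0.6212 -0.0515  0.    ]
stopper1 0.71 [307.5 355.8] [ 0.6112 -0.1908  0.    ]
glass [{'at': [365.0, 174.3], 'confidence': 0.75}]
calculator [{'at': [145.2, 314.4], 'confidence': 0.81}]
```

View pics/w16.png

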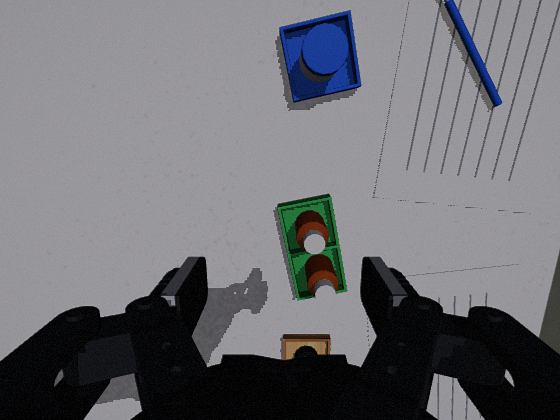

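View pics/scene1c.png

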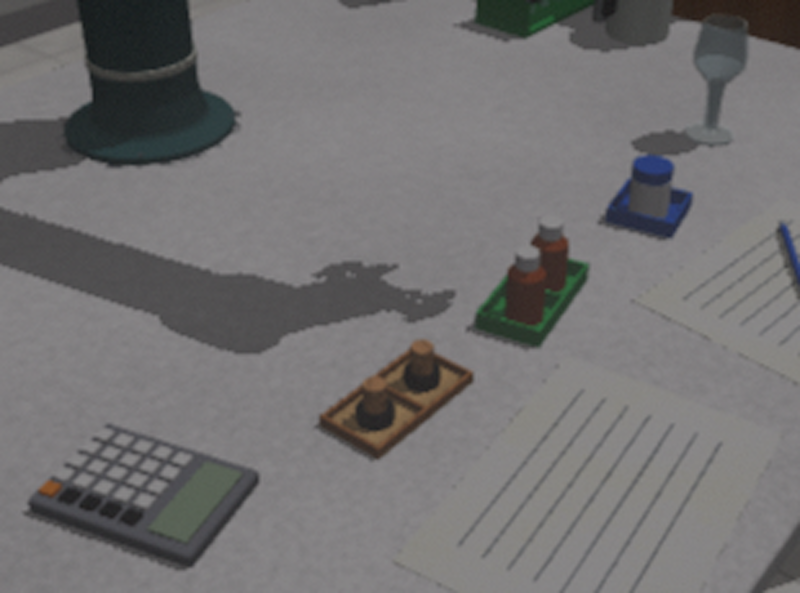

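All five items stand upright in their bays. The glass (crop position ~720,80) and the calculator (~145,490) are where they were in the first picture. I'm handing the job in.

```bash
python3 -c "
from h import *
print(arm.job_done())"
```

```text
the job is handed in; nothing more can be done
None
```

The bench is cleared, and I handed the job in at about 40 s of the 109 s allowed. I put the bottles in the green tray first, then the stoppers in the wooden tray, cork up, and last the jar in the blue tray. Each was lowered until the force reading showed it touching the tray floor, then released.

- **Last pictures:** the final wrist and scene views show all five items upright, each in its own bay. The gripper is well clear of them, at 0.34 m height.
- **Glass and calculator:** both look unmoved. Their image marks shifted by no more than about 4 px between the first and last scene views, which is about the detector's own scatter.
- **Bay centring:** the detector's positions for the placed items differ from where the arm set them down by up to about 7 mm. That is within the bay margins, and the pictures show no item touching a wall.
- **Forces:** the highest I read was about 10 N, well under the limits; I only saw readings at the end of each move.

No check failed.

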